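# Flip the kickstand down and hold the run-bike plumb

## Robot

A 6-joint arm with a two-finger parallel gripper is mounted at the origin on the work surface. World frame = base frame: x ahead of the robot, y to its left, z up, the work surface at z = 0. Lengths are in mm, angles in rad, forces in N, time in s.
With the tool pointing down it reaches from about 300 to 775 mm from the base axis. Payload 14.6 kg.
Tool frame: the origin (TCP) lies on the front face of the gripper's body, between the roots of the fingers; the fingertips stand 97 mm ahead of it and the grasp point (between the pads) lies 78 mm ahead of it; z points along the fingers, y is the line along which they close (so a half turn about z gives the same grasp; the last joint's range is limited). The gripper opens to 94 mm and grips with 3 to 60 N. Pads are 16 mm wide; open, the fingers measure 119 mm over their backs; the gripper's body (75 mm by 177 mm) begins 78 mm behind the grasp point.
Start: joints at [1.075, 0.3, 1.521, -0, 1.321, -0.067], TCP at [228.675, 500.198, 302.646] pointing down, gripper open.
Joint ranges: [-3.03, 3.03], [-0.79, 2.21], [0.23, 2.52], [-1.04, 4.18], [0, 3.07], [-2.55, 2.55]. Speed limits (rad/s): [2.22, 2.22, 2.57, 3.14, 3.14, 3.14].

## Interface

Orientations are given as [roll, pitch, yaw] about the fixed x, y, z axes, in that order (R = Rz(yaw) Ry(pitch) Rx(roll)).
In Python, from cell import * gives the robot as it stands.
- The arm moves only by the tool carry_out, never from a script. Its arguments are lists of equal length, an entry for each row: "slide": the shift along the world's x, y, z scaled (see below), a list of three; "dr": the turn, a rotation vector about the world's x, y, z scaled (see below), a list of three; "gripper": the opening in per cent of the stroke, from 0 (shut) to 100 (fully open). A call has 1 to 10 rows; each row is the pose to reach, as a shift and turn from the pose commanded when the call began, turning the shorter way round; what a row does not reach only later rows make up. The controller multiplies each number of a shift by 0.25 m and each number of a turn by 360 degrees. A row lasts 1/12 s, in which the tool goes at most 41.7 mm and 7.16 degrees, less where a joint would pass 70% of its speed; a pose out of reach is approached as far as the arm can. A call with a number of a shift or a turn outside -1 to 1 is refused whole. A call with a gripper value outside its range is refused whole. The fingers move at their own pace and stop on an object; "newtons" is the grip in N (left out, the last holds). Time passes only in rows, so rows that repeat a pose let the fingers close. It gives the time, the measured TCP pose, the force, the opening and the grip force at its end, in the units of the state.
- read_state(): the state, without advancing time (a new reading comes with each control period).
- camera(name): name is "side" or "top" or "wrist"; returns the picture (420x560x3 uint8, red, green, blue); there is no depth.
- camera_model(name): a dict with "vfov" (degrees; the focal length in pixels is half the picture's height over the tangent of half this angle, whatever the lens; pixels are square), "cx", "cy" (the principal point, pixels), "R" (3x3) and "t" (3): a world point X has camera coordinates R X + t. Camera axes: x right, y down, z forward; pixel columns grow to the right and rows downward; lengths in mm; the calibration is good to about 2 mm. A picture is of the moment at which its call begins: read the wrist's pose just before it. camera_model takes no time and is no camera call; for the wrist camera it gives the pose at the moment of the call.
- sign_off(): hands the job in; it is judged then, once.
The state is a dict: "clock": time; "joints": joint angles; "qd": joint speeds; "effort": joint torques, N m; "eef_pos": TCP position; "eef_rot": TCP orientation; "wrist_force": force on the tool from outside, world axes, zero at the start; "moment": the same for the moment, N m; "finger_gap": finger opening in mm; "finger_force": force on a finger pad.
Only numpy, scipy, OpenCV 4.12 (cv2) and the standard library are available. Lean on these libraries where they do the work, as an engineer would, in place of code of your own. Each camera call takes 0.05 s, during which the arm holds its last target. There are 200 camera calls.

## Task

The child's run-bike leaning on the tool rail has a new kickstand whose leg I want to mark for trimming. Flip its kickstand all the way down, past its spring's dead centre so that it snaps home, then take hold of the bike (its top tube is handiest), bring it upright where it stands and finish while still holding it there: plumb and still, both wheels on the bench, clear of the rail and with the kickstand's foot off the bench. Leave the tins and the jar alone.

Things in the scene. Friction and masses are not known exactly. Their poses are not given: they have to be found in the camera images.
- bike: Red child's run-bike, no saddle or bar, 700 mm long, about 1.6 kg, loose, leaning 0.24 rad to its right on the rail's edge. Let go upright, it tips. Origin: ground level midway between the wheels. x to its left (kickstand side, away from the rail), y to its rear, z up the frame: upright when z is vertical. Stand it up by turning it about the line through both tyre soles. Steering fixed.
- top_tube (a point): Point on the axis of the round red top tube, 28 mm in diameter, at (0, -30, 272) mm in the bike's frame. The tube runs along the bike's y, falling 11 degrees to the rear, bare for 80 mm either side of this point; the down tube's axis is 70 mm below. At the start the tube hangs above the rail's ledge with 70 mm of air between.
- stand_pivot (a point): The kickstand's pivot, at (50, 80, 135) mm in the bike's frame; its axis is the bike's x.
- stand_foot (a point): Centre of the kickstand's black rubber foot (18 mm thick), at the end of the straight aluminium leg (12 mm thick). The foot is 115 mm from the pivot across its axis and 40 mm farther out along the bike's +x. Folded (joint 0), the leg points to the rear, 0.07 rad upwards, 35 mm or more beside the rear tyre; its upper side is free.
- stand (a joint): Kickstand angle, rad: 0 folded, growing as the foot swings down and forward, 1.815 at the down stop (10 degrees past straight down). A spring drives it from a dead centre at 0.9 to either stop: 4 N pressed at the foot opens it, less near the centre; let go before 0.7 it springs back, past the centre it snaps down. Stand down and bike upright, the foot clears the bench by 13 mm.
- front_wheel_sole (a point): Lowest point of the front tyre, at (0, -225, 0) mm in the bike's frame. Wheels: 250 mm in diameter, round tyres 36 mm wide, hubs at z = 125 mm; the hubs are stiff, so it takes about 5 N to roll the bike.
- rear_wheel_sole (a point): Lowest point of the rear tyre when upright, at (0, 225, 0) mm in the bike's frame.
- rack: Wooden tool rail fixed to the bench between the robot and the bike, 380 mm long along its y, 185 mm high, with a ledge 70 mm deep and 22 mm thick on top, pliers and drivers on its robot side below the ledge. Origin: on the bench under the middle of the ledge; x towards the bike, z up. The bike's two tyres lean on the ledge's far upper edge, at x = 35 mm.
- paint_tin: Bystander: upright tin with a blue label, 84 mm in diameter, 100 mm high, origin at the centre of its underside. Not to be disturbed.
- screw_jar: Bystander: upright glass jar with a red lid, 68 mm in diameter, 85 mm high, origin at the centre of its underside. Not to be disturbed.
- varnish_tin: Bystander: upright tin with a yellow label, 68 mm in diameter, 90 mm high, origin at the centre of its underside. Not to be disturbed.

How it is judged:
By the outcome, as a careful person would: the job done as asked, in the order asked, and still so for the second after the job is handed in, while the arm keeps its last pose, push and grip.
It also fails if it takes over 54 s, if anything falls off the work surface, if the arm or the gripper's body presses on something with over 40 N, if the wrist force passes 120 N, or if a joint passes its speed limit or range.

## Working session

There is one attempt and no reset: what is moved stays moved. The work goes in short steps, Python scripts to look and compute and a tool call to move; the robot and the scene stay as the last step left them, time stands still between calls to the robot, and variables do not carry over. Pictures are saved under pics/ and viewed, at most 10 in all, crops included, and the job is handed in when it is done.

Besides the shell and the picture viewer there is one more tool, called after "Emit:" as name(argument=value, ...) on one line, values as JSON. carry_out: Moves the arm, as the interface text tells. Its arguments: {"type":"object","properties":{"slide":{"type":"array","items":{"type":"array","items":{"type":"number","minimum":-1,"maximum":1}}},"dr":{"type":"array","items":{"type":"array","items":{"type":"number","minimum":-1,"maximum":1}}},"gripper":{"type":"array","items":{"type":"number"}},"newtons":{"type":"number"}},"required":["slide","dr","gripper"]}

```bash
ls; mkdir -p pics
python3 - <<'E'
from cell import *
import cv2
for n in("side","top"):
    cv2.imwrite(f"pics/{n}0.png",camera(n)[:,:,::-1])
    m=camera_model(n);print(n,m)
print(read_state())
E
```

```text
pics
side {'vfov': 53.62138325560959, 'cx': 280.78527911079954, 'cy': 214.19197296608272, 'R': array([[ 0.99956163,  0.02950839,  0.00240964],
       [ 0.02833882, -0.93002335, -0.36640616],
       [-0.00857103,  0.36631382, -0.93045189]]), 't': array([-596.40873702,   28.98814949,  998.69416279])}
top {'vfov': 51.3027896841162, 'cx': 269.9610189934177, 'cy': 213.49141871965278, 'R': array([[-0.00626339, -0.99967377,  0.02476145],
       [-0.99141589,  0.00297397, -0.13071223],
       [ 0.13059594, -0.0253676 , -0.99111109]]), 't': array([ -25.8317522 ,  618.08767444, 1086.66993436])}
{'clock': 0.1, 'joints': array([ 1.07543026e+00,  3.00401319e-01,  1.52148159e+00, -2.09182667e-05,
        1.32068549e+00, -6.65959242e-02]), 'qd': array([ 0.002819  , -0.00199999, -0.00352824,  0.00093446, -0.0024759 ,
       -0.00066497]), 'effort': array([ 1.28199747e-03, -5.32643652e+01, -3.53290057e+01,  7.10417144e-02,
        2.34257657e-02, -1.73428418e-05]), 'eef_pos': array([228.60969187, 500.10354042, 302.1666434 ]), 'eef_rot': array([-3.14061772e+00, -4.47154625e-05,  2.71282767e+00]), 'wrist_force': array([0.29556102, 0.36398806, 0.79094955]), 'moment': array([-0.01851989,  0.02315337,  0.04064726]), 'finger_force': 0.0, 'finger_gap': 93.84998348682278}
```

View pics/side0.png

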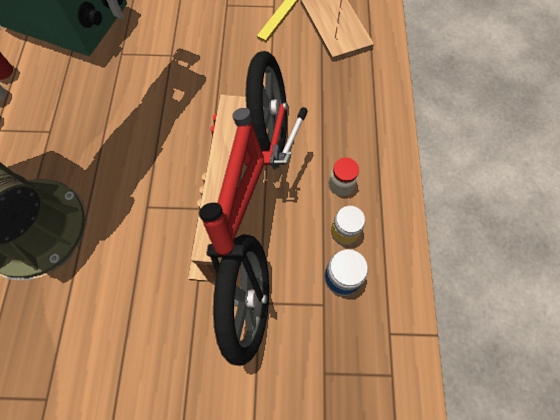

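View pics/top0.png

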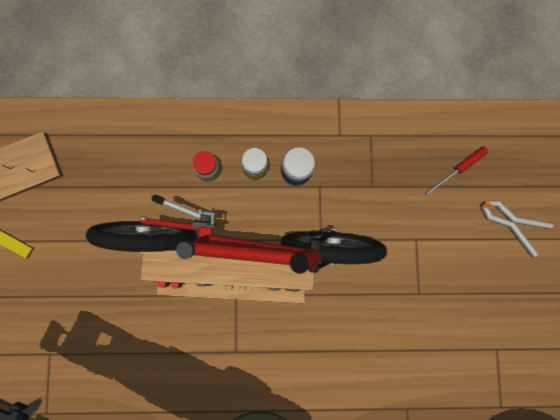

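```bash
cat > h.py <<'E'
import numpy as np, cv2
from scipy.spatial.transform import Rotation as Ro
from scipy.optimize import least_squares
from cell import *
def proj(n,X,m=None):
    m=m or camera_model(n); P=np.atleast_2d(X)@m["R"].T+m["t"]
    f=210/np.tan(np.radians(m["vfov"])/2)
    return P[:,:2]/P[:,2:]*f+[m["cx"],m["cy"]]
def bikeR(yaw,lean): return Ro.from_euler('z',yaw)*Ro.from_euler('y',-lean)
def bw(p,B):  # p=(X,Y,yaw,lean), origin height from round tyre
    return bikeR(p[2],p[3]).apply(np.atleast_2d(B))+[p[0],p[1],18-18*np.cos(p[3])]
a,b=np.meshgrid(np.linspace(0,2*np.pi,120),np.linspace(0,2*np.pi,24))
def torus(y): 
    r=107+18*np.cos(b); return np.c_[(18*np.sin(b)).ravel(),(y+r*np.cos(a)).ravel(),(125+r*np.sin(a)).ravel()]
def foot(j): return np.array([90,80+115*np.cos(.07-j),135+115*np.sin(.07-j)])
E
python3 - <<'E'
from h import *
I={n:cv2.imread(f"pics/{n}0.png") for n in("side","top")}
def ext(n,x0,y0,x1,y1):
    m=(I[n][y0:y1,x0:x1].max(2)<58).astype(np.uint8)
    k,l,s,c=cv2.connectedComponentsWithStats(m); i=1+s[1:,4].argmax(); s=s[i]
    return x0+s[0],y0+s[1],x0+s[0]+s[2],y0+s[1]+s[3]
E_={}
for k,(n,w) in dict(sr=("side",(235,45,300,165)),sf=("side",(205,228,285,370)),tr=("top",(80,205,200,260)),tf=("top",(270,222,395,272))).items(): E_[k]=ext(n,*w);print(k,E_[k])
obs=[("side",225,1,"min",E_["sr"][1]),("side",225,0,"min",E_["sr"][0]),("side",-225,1,"max",E_["sf"][3]),("side",-225,0,"min",E_["sf"][0]),("side",-225,0,"max",E_["sf"][2]),
("top",225,0,"min",E_["tr"][0]),("top",-225,0,"max",E_["tf"][2]),("top",-225,1,"max",E_["tf"][3]),("top",225,1,"max",E_["tr"][3])]
def res(p):
    r=[]
    for n,y,ax,f,v in obs:
        q=proj(n,bw(p,torus(y)))[:,ax]; r.append(getattr(q,f)()-v)
    r+=list(proj("side",bw(p,foot(0)))[0]-[303,113])+list(proj("top",bw(p,foot(0)))[0]-[157,199])
    return np.array(r)
s=least_squares(res,[380,0,-.1,.24],x_scale=[10,10,.1,.1],loss='soft_l1',diff_step=1e-4)
print(s.x,res(s.x).round(1))
p=s.x;np.save("p.npy",p)
for nm,B in dict(top=[0,-30,272],piv=[50,80,135],foot=foot(0),f=[0,-225,0],r=[0,225,0]).items(): print(nm,bw(p,B).round(1))
V=[]
for n in I:
    im=cv2.resize(I[n],None,fx=2,fy=2)
    for y in(225,-225):
        h=cv2.convexHull(proj(n,bw(p,torus(y))).astype(np.float32)*2).astype(int);cv2.polylines(im,[h],1,(0,255,0))
    for B in([0,-30,272],[0,-110,287.5],[0,50,256.5],[50,80,135],foot(0)): cv2.circle(im,tuple((proj(n,bw(p,B))[0]*2).astype(int)),3,(255,255,0),-1)
    V.append(im[80:740,380:760] if n=="side" else im[260:560,140:800])
c=np.zeros((600,800,3),np.uint8);v=cv2.resize(V[0],(330,573));c[:573,:330]=v;v=cv2.resize(V[1],(465,211));c[:211,335:]=v
cv2.imwrite("pics/ov.png",c)
# tins: lid centre pixel in top
m=camera_model("top");f=210/np.tan(np.radians(m["vfov"])/2)
for nm,u,z in(("jar",(205,163),85),("varn",(255,161),90),("paint",(299,164),100)):
    d=m["R"].T@np.array([(u[0]-m["cx"])/f,(u[1]-m["cy"])/f,1]);o=-m["R"].T@m["t"];print(nm,(o+d*(z-o[2])/d[2]).round())
E
```

```text
sr (np.int32(235), np.int32(51), np.int32(286), np.int32(151))
sf (np.int32(207), np.int32(234), np.int32(273), np.int32(365))
tr (np.int32(86), np.int32(222), np.int32(198), np.int32(256))
tf (np.int32(270), np.int32(230), np.int32(386), np.int32(272))
[ 4.93550037e+02  5.60748755e+01 -6.37216484e-02 -3.88261843e-01] [ 1.3  9.5 -3.  11.2 -0.8 -0.2 -1.3 -0.1  5.8  0.4 11.3  2.6  1.4]
top [[594.4  19.6 253.1]]
piv [[595.8 129.7 107.4]]
foot [[643.1 241.6  99.7]]
f [[ 479.2 -168.5    1.3]]
r [[507.9 280.6   1.3]]
jar [740. 134.  85.]
varn [744.   9.  90.]
paint [ 734. -100.  100.]
```

View pics/ov.png

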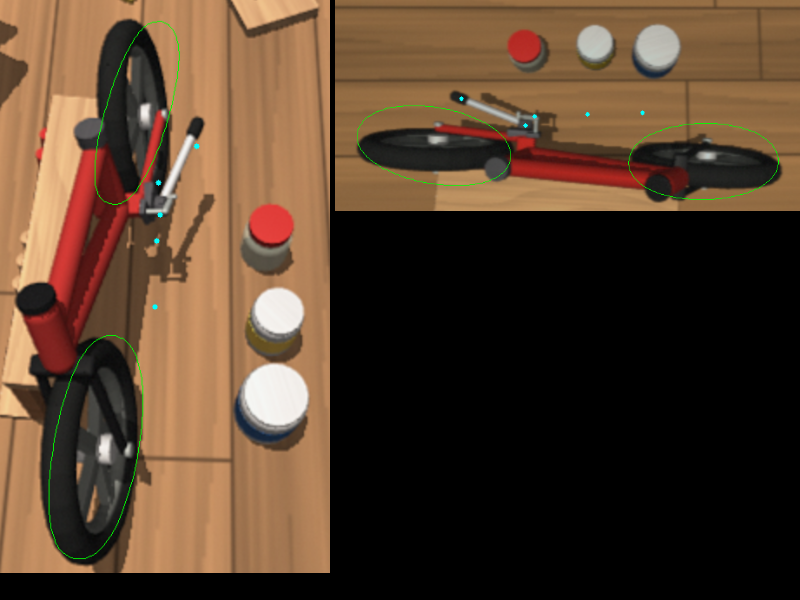

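```bash
cat > fit.py <<'E'
from h import *
I={n:cv2.imread(f"pics/{n}0.png") for n in("side","top")}
obs=[("side",225,1,"min",51.5),("side",225,0,"min",246),("side",225,0,"max",287),("side",-225,1,"max",364.5),("side",-225,0,"min",214),("side",-225,0,"max",269.5),
("top",225,0,"min",86),("top",-225,0,"max",386),("top",-225,1,"max",264),("top",225,1,"max",251),("top",225,1,"min",221.5)]
def res(p):
    r=[getattr(proj(n,bw(p,torus(y)))[:,ax],f)()-v for n,y,ax,f,v in obs]
    r+=list(proj("side",bw(p,foot(0)))[0]-[302.8,112.5])+list(proj("top",bw(p,foot(0)))[0]-[158.5,199])+[(p[3]-.24)*200]
    return np.array(r)
s=least_squares(res,[480,50,-.1,.24],x_scale=[10,10,.1,.1],loss='soft_l1',diff_step=1e-4)
print(s.x,res(s.x).round(1))
p=s.x;np.save("p.npy",p)
for nm,B in dict(top=[0,-30,272],piv=[50,80,135],foot=foot(0),f=[0,-225,0],r=[0,225,0]).items(): print(nm,bw(p,B).round(1))
V=[]
for n in I:
    im=cv2.resize(I[n],None,fx=2,fy=2)
    for y in(225,-225):
        h=cv2.convexHull(proj(n,bw(p,torus(y))).astype(np.float32)*2).astype(int);cv2.polylines(im,[h],1,(0,255,0))
    for B in([0,-30,272],[0,-110,287.5],[0,50,256.5],[50,80,135],foot(0)): cv2.circle(im,tuple((proj(n,bw(p,B))[0]*2).astype(int)),3,(255,255,0),-1)
    V.append(im[80:740,380:760] if n=="side" else im[260:560,140:800])
c=np.zeros((600,800,3),np.uint8);c[:573,:330]=cv2.resize(V[0],(330,573));c[:211,335:]=cv2.resize(V[1],(465,211))
cv2.imwrite("pics/ov2.png",c)
E
python3 fit.py
```

```text
[ 5.74237191e+02  4.51781506e+01 -6.10539475e-02  2.39592536e-01] [-1.1 -0.7 -0.5  1.  -0.8 -0.4  0.3  1.9 -1.   0.2 -0.9  0.4 -1.8 -2.6
 -1.3 -0.1]
top [[508.   19.2 264.7]]
piv [[595.6 124.  143.5]]
foot [[639.5 236.3 160.8]]
f [[ 5.605e+02 -1.794e+02  5.000e-01]]
r [[5.880e+02 2.698e+02 5.000e-01]]
```

View pics/ov2.png

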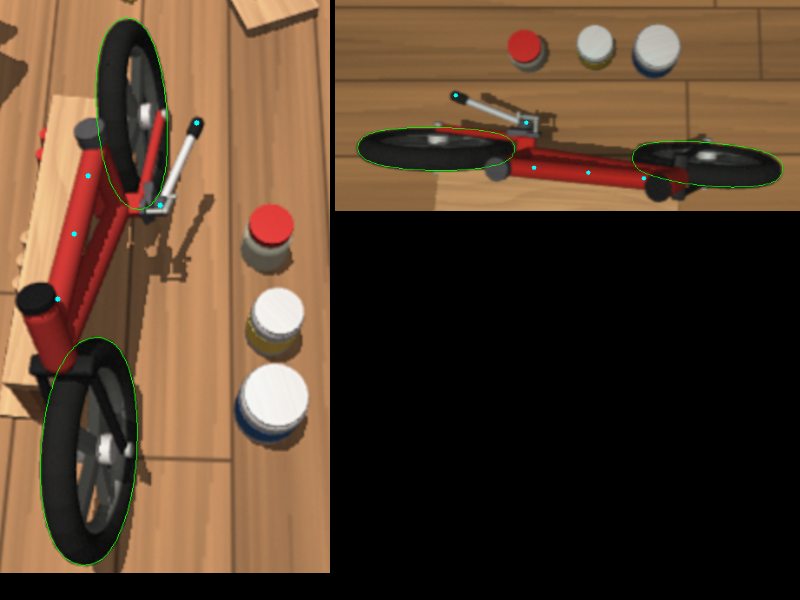

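The overlay shows the fit matches both tyres, the tube and the foot in both views, to about 1–2 px. Side-view foot is at crop (196,122) and tube at (74,234).

```bash
cat > plan.py <<'E'
from h import *
p=np.load("p.npy"); 
def push(j,r=106):
    f=j-.07; B=np.array([50+40*r/115,80+r*np.cos(f)+9*np.sin(f),135-r*np.sin(f)+9*np.cos(f)])
    c=bw(p,B)[0]; yb=np.array([np.sin(-p[2]),np.cos(p[2]),0]); 
    return c+yb*12.5*1.0+[0,0,97]
R0=Ro.from_euler('xyz',[np.pi,0,2.713]); Rp=Ro.from_euler('xyz',[np.pi,0,np.pi+p[2]])
S=np.array([228.675,500.198,302.646])
print("turn",(Rp*R0.inv()).as_rotvec()/2/np.pi)
for j in np.arange(0,1.35,.1): print(round(j,1),push(j).round(1),((push(j)-push(0))/250).round(3))
print("start->push0 +100",(push(0)+[0,0,60]-S)/250)
def grasp(lean,h=0,B=(0,-30,272)):
    R=bikeR(p[2],lean)*Ro.from_euler('xyz',[np.pi,0,np.pi/2]); q=p.copy();q[3]=lean
    return bw(q,B)[0]-R.as_matrix()[:,2]*(78+h),R
if __name__=="__main__":
    for h in(90,0):
        g,R=grasp(p[3],h);print("grasp",h,g,(R*Rp.inv()).as_rotvec()/2/np.pi)
    g0,Rg=grasp(p[3])
    for l in np.linspace(p[3],0,6): g,R=grasp(l);print(l,((g-g0)/250).round(4),((R*Rg.inv()).as_rotvec()/2/np.pi).round(4))
E
python3 plan.py
```

```text
turn [1.54126678e-35 0.00000000e+00 5.84956018e-02]
0.0 [634.7 239.5 265.2] [0. 0. 0.]
0.1 [637.2 240.4 254.9] [ 0.01   0.004 -0.041]
0.2 [639.8 240.3 244.6] [ 0.02   0.003 -0.082]
0.3 [642.2 239.2 234.3] [ 0.03  -0.001 -0.124]
0.4 [644.6 236.9 224.2] [ 0.04  -0.01  -0.164]
0.5 [646.8 233.7 214.3] [ 0.048 -0.023 -0.204]
0.6 [648.8 229.5 204.8] [ 0.057 -0.04  -0.242]
0.7 [650.8 224.3 195.7] [ 0.064 -0.061 -0.278]
0.8 [652.5 218.2 187.1] [ 0.071 -0.085 -0.312]
0.9 [654.  211.3 179.2] [ 0.077 -0.113 -0.344]
1.0 [655.3 203.6 172. ] [ 0.083 -0.143 -0.373]
1.1 [656.4 195.2 165.5] [ 0.087 -0.177 -0.399]
1.2 [657.2 186.2 159.9] [ 0.09  -0.213 -0.421]
1.3 [657.8 176.7 155.1] [ 0.092 -0.251 -0.44 ]
start->push0 +100 [ 1.62396445 -1.04293626  0.09020107]
grasp 90 [468.18625603  21.60503519 427.94546427] [ 0.02805377 -0.03170694 -0.24869547]
grasp 0 [489.50407618  20.3018785  340.51633682] [ 0.02805377 -0.03170694 -0.24869547]
0.2395925360800237 [0. 0. 0.] [0. 0. 0.]
0.19167402886401896 [ 0.0654 -0.004   0.0136] [ 0.0005  0.0076 -0.    ]
0.14375552164801422 [ 0.1314 -0.008   0.0242] [ 0.0009  0.0152 -0.    ]
0.09583701443200948 [ 0.1979 -0.0121  0.0318] [0.0014 0.0228 0.    ]
0.04791850721600474 [ 0.2647 -0.0162  0.0364] [0.0019 0.0304 0.    ]
0.0 [ 0.3316 -0.0203  0.0379] [ 0.0023  0.0381 -0.    ]
```

Emit:
carry_out(slide=[[0,0,0.4],[0,0,0.4],[0,0,0.4],[0.8,-0.5,0.4],[0.8,-0.5,0.4],[0.8,-0.5,0.4],[0.8,-0.5,0.4],[0.8,-0.5,0.4],[0.8,-0.5,0.4],[0.8,-0.5,0.4]], dr=[[0,0,0],[0,0,0],[0,0,0],[0,0,0.0585],[0,0,0.0585],[0,0,0.0585],[0,0,0.0585],[0,0,0.0585],[0,0,0.0585],[0,0,0.0585]], gripper=[0,0,0,0,0,0,0,0,0,0], newtons=20)

```text
clock: 0.93
eef_pos: [433.0, 371.7, 401.7]
eef_rot: [-3.14, -0.0, 3.075]
wrist_force: [-0.3, -0.1, 0.2]
finger_gap: 30.8
finger_force: 0.0
```

Emit:
carry_out(slide=[[0.824,-0.543,0],[0.824,-0.543,0],[0.824,-0.543,0],[0.824,-0.543,0],[0.824,-0.543,0],[0.824,-0.543,0],[0.824,-0.543,0],[0.824,-0.543,-0.31],[0.824,-0.543,-0.31],[0.824,-0.543,-0.31]], dr=[[0,0,0],[0,0,0],[0,0,0],[0,0,0],[0,0,0],[0,0,0],[0,0,0],[0,0,0],[0,0,0],[0,0,0]], gripper=[0,0,0,0,0,0,0,0,0,0])

```text
clock: 1.77
eef_pos: [633.3, 239.3, 317.0]
eef_rot: [-3.137, -0.011, 3.08]
wrist_force: [0.1, 0.1, -1.5]
finger_gap: 0.2
finger_force: 0.0
```

Run:
```python
from plan import *
s=read_state();print(s["clock"],s["eef_pos"],s["eef_rot"],s["wrist_force"],s["finger_gap"])
cv2.imwrite("pics/a.png",np.hstack([cv2.resize(camera("side")[0:315,140:420],(400,450)),cv2.resize(camera("top")[100:325,60:260],(400,450))])[:,:,::-1])
```

```text
turn [1.54126678e-35 0.00000000e+00 5.84956018e-02]
0.0 [634.7 239.5 265.2] [0. 0. 0.]
0.1 [637.2 240.4 254.9] [ 0.01   0.004 -0.041]
0.2 [639.8 240.3 244.6] [ 0.02   0.003 -0.082]
0.3 [642.2 239.2 234.3] [ 0.03  -0.001 -0.124]
0.4 [644.6 236.9 224.2] [ 0.04  -0.01  -0.164]
0.5 [646.8 233.7 214.3] [ 0.048 -0.023 -0.204]
0.6 [648.8 229.5 204.8] [ 0.057 -0.04  -0.242]
0.7 [650.8 224.3 195.7] [ 0.064 -0.061 -0.278]
0.8 [652.5 218.2 187.1] [ 0.071 -0.085 -0.312]
0.9 [654.  211.3 179.2] [ 0.077 -0.113 -0.344]
1.0 [655.3 203.6 172. ] [ 0.083 -0.143 -0.373]
1.1 [656.4 195.2 165.5] [ 0.087 -0.177 -0.399]
1.2 [657.2 186.2 159.9] [ 0.09  -0.213 -0.421]
1.3 [657.8 176.7 155.1] [ 0.092 -0.251 -0.44 ]
start->push0 +100 [ 1.62396445 -1.04293626  0.09020107]
1.7667 [633.33526355 239.29560051 317.02052583] [-3.13739103 -0.01107667  3.08025556] [ 0.14227427  0.1437073  -1.49793277] 0.17606488833403716
```

View pics/a.png

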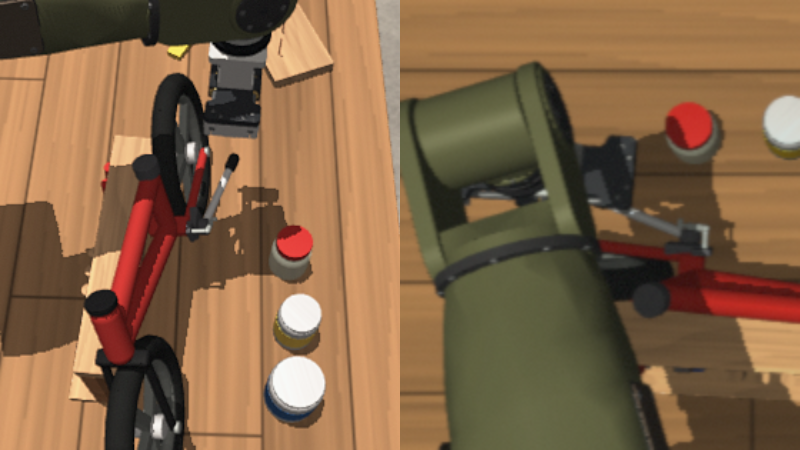

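Emit:
carry_out(slide=[[0,0,-0.12],[0,0,-0.22],[0.01,0.004,-0.28],[0.015,0.004,-0.3],[0.02,0.003,-0.322],[0.03,-0.001,-0.364],[0.04,-0.01,-0.404],[0.04,-0.01,-0.404]], dr=[[0,0,0],[0,0,0],[0,0,0],[0,0,0],[0,0,0],[0,0,0],[0,0,0],[0,0,0]], gripper=[0,0,0,0,0,0,0,0])

```text
clock: 2.53
eef_pos: [645.0, 236.5, 222.4]
eef_rot: [-3.141, -0.001, 3.08]
wrist_force: [1.0, 1.1, 2.1]
finger_gap: 0.2
finger_force: 1.0
```

Run:
```python
from cell import *
import cv2,numpy as np
print(read_state()["wrist_force"])
cv2.imwrite("pics/b.png",np.hstack([cv2.resize(camera("side")[40:265,170:370],(400,450)),cv2.resize(camera("wrist"),(400,300))[np.r_[0:300,[0]*150]]])[:,:,::-1])
```

```text
[0.98136698 1.13407993 2.10907678]
```

View pics/b.png

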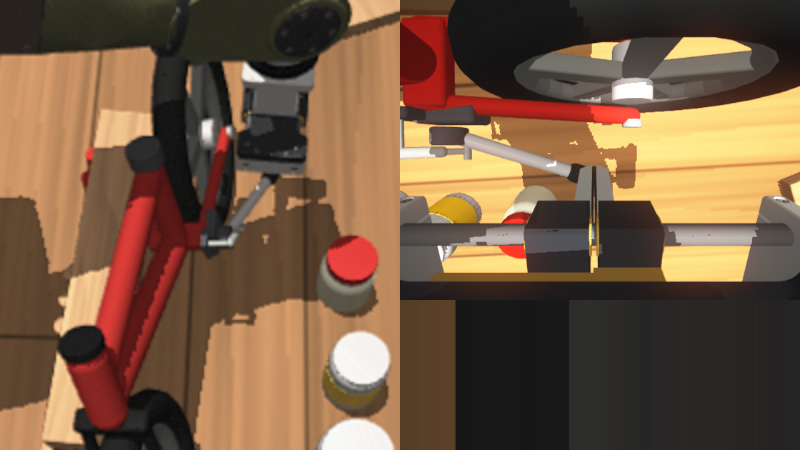

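Emit:
carry_out(slide=[[0.008,-0.013,-0.04],[0.017,-0.03,-0.078],[0.024,-0.051,-0.114],[0.031,-0.075,-0.148],[0.037,-0.103,-0.18],[0.043,-0.133,-0.209],[0.047,-0.167,-0.235],[0.05,-0.203,-0.257],[0.05,-0.203,-0.257]], dr=[[0,0,0],[0,0,0],[0,0,0],[0,0,0],[0,0,0],[0,0,0],[0,0,0],[0,0,0],[0,0,0]], gripper=[0,0,0,0,0,0,0,0,0])

```text
clock: 3.38
eef_pos: [657.1, 184.1, 158.4]
eef_rot: [-3.141, -0.002, 3.079]
wrist_force: [-0.1, 0.4, -0.3]
finger_gap: 0.4
finger_force: 0.0
```

Run:
```python
from cell import *
import cv2,numpy as np
print(read_state()["wrist_force"])
cv2.imwrite("pics/c.png",np.hstack([cv2.resize(camera("side")[40:265,170:370],(400,450)),cv2.resize(camera("wrist"),(400,300))[np.r_[0:300,[0]*150]]])[:,:,::-1])
```

```text
[-0.08626961  0.35565683 -0.34502468]
```

View pics/c.png

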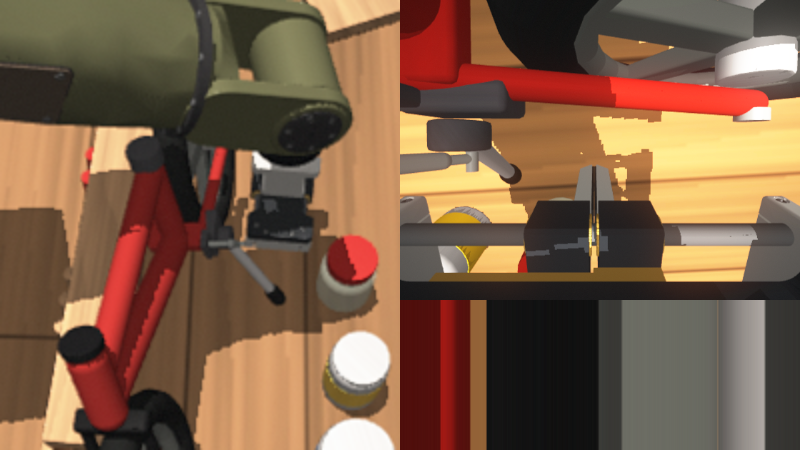

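Emit:
carry_out(slide=[[0,0,1],[0,0,1],[0,0,1],[0,0,1],[0,0,1],[0,0,1],[0,0,1],[-0.3,-0.26,1],[-0.3,-0.26,1],[-0.3,-0.26,1]], dr=[[0,0,0],[0,0,0],[0,0,0],[0,0,0],[0,0,0],[0,0,0],[0,0,0],[0,0,-0.06],[0,0,-0.06],[0,0,-0.06]], gripper=[0,0,0,0,0,0,0,100,100,100])

```text
clock: 4.32
eef_pos: [579.6, 119.6, 409.9]
eef_rot: [-3.141, -0.0, 2.7]
wrist_force: [0.1, -0.0, 0.9]
finger_gap: 17.1
finger_force: 0.0
```

Emit:
carry_out(slide=[[-0.456,-0.398,0.072],[-0.456,-0.398,0.072],[-0.456,-0.398,0.072],[-0.456,-0.398,0.072],[-0.456,-0.398,0.072],[-0.456,-0.398,0.072],[-0.456,-0.398,0.072],[-0.456,-0.398,0.072],[-0.456,-0.398,0.072],[-0.456,-0.398,0.072]], dr=[[0,0,-0.19],[0,0,-0.19],[0,0,-0.19],[0,0,-0.19],[0,0,-0.19],[0,0,-0.19],[0,0,-0.19],[0,0,-0.19],[0,0,-0.19],[0,0,-0.19]], gripper=[100,100,100,100,100,100,100,100,100,100])

```text
clock: 5.15
eef_pos: [468.0, 22.0, 428.4]
eef_rot: [3.14, -0.0, 1.506]
wrist_force: [1.1, 0.1, 1.0]
finger_gap: 83.4
finger_force: 0.0
```

Emit:
carry_out(slide=[[0,0,0],[0,0,0],[0,0,0],[0,0,0]], dr=[[-0.0023,-0.0381,0],[-0.0023,-0.0381,0],[-0.0023,-0.0381,0],[-0.0023,-0.0381,0]], gripper=[100,100,100,100])

```text
clock: 5.48
eef_pos: [467.5, 22.0, 428.6]
eef_rot: [2.904, 0.0, 1.513]
wrist_force: [0.7, 0.3, -0.2]
finger_gap: 93.6
finger_force: 0.0
```

```bash
python3 - <<'E' | tail -12
from plan import *
s=read_state();g,R=grasp(p[3],90)
print(s["eef_pos"],g,s["eef_rot"],R.as_euler('xyz'),s["finger_gap"])
im={n:camera(n) for n in("side","top","wrist")}
for n in("side","top"): print(n,"foot",proj(n,bw(p,foot(1.815)))[0])
w=im["wrist"].copy();m=camera_model("wrist")
for B in([0,-30,272],[0,-110,287.5],[0,50,256.5]): cv2.circle(w,tuple(proj("wrist",bw(p,B),m)[0].astype(int)),4,(0,255,255),-1)
o=np.zeros((450,800,3),np.uint8);o[:450,:400]=cv2.resize(im["side"][80:305,170:370],(400,450));o[:300,400:]=cv2.resize(w,(400,300))
cv2.imwrite("pics/d.png",o[:,:,::-1])
E
```

```text
0.6 [648.8 229.5 204.8] [ 0.057 -0.04  -0.242]
0.7 [650.8 224.3 195.7] [ 0.064 -0.061 -0.278]
0.8 [652.5 218.2 187.1] [ 0.071 -0.085 -0.312]
0.9 [654.  211.3 179.2] [ 0.077 -0.113 -0.344]
1.0 [655.3 203.6 172. ] [ 0.083 -0.143 -0.373]
1.1 [656.4 195.2 165.5] [ 0.087 -0.177 -0.399]
1.2 [657.2 186.2 159.9] [ 0.09  -0.213 -0.421]
1.3 [657.8 176.7 155.1] [ 0.092 -0.251 -0.44 ]
start->push0 +100 [ 1.62396445 -1.04293626  0.09020107]
[467.46859476  21.98518872 428.56930957] [468.18625603  21.60503519 427.94546427] [2.90355159e+00 3.60692316e-04 1.51280538e+00] [ 2.90200012e+00 -2.22044605e-16  1.50974238e+00] 93.60513335000277
side foot [308.65485943 188.50992172]
top foot [219.94516884 197.36501958]
```

View pics/d.png

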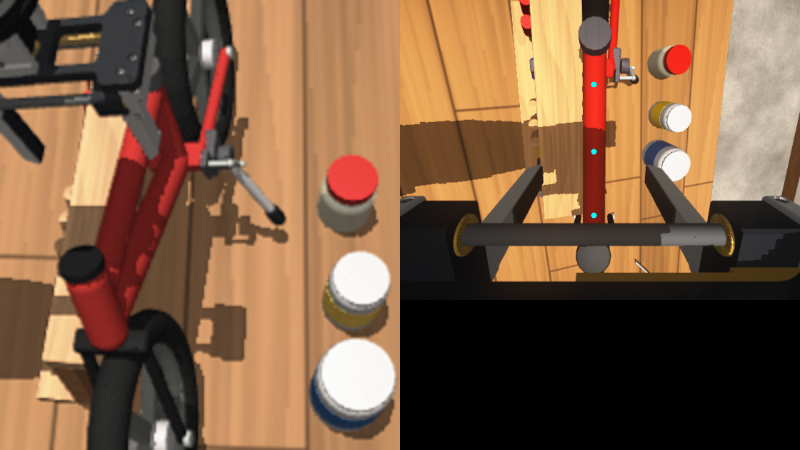

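Emit:
carry_out(slide=[[0.043,-0.003,-0.175],[0.065,-0.004,-0.265],[0.08,-0.005,-0.33],[0.085,-0.005,-0.35],[0.085,-0.005,-0.35]], dr=[[0,0,0],[0,0,0],[0,0,0],[0,0,0],[0,0,0]], gripper=[100,100,100,100,100])

```text
clock: 6.05
eef_pos: [489.6, 20.4, 339.3]
eef_rot: [2.905, 0.001, 1.512]
wrist_force: [-0.5, 0.2, -0.2]
finger_gap: 93.9
finger_force: 0.0
```

Emit:
carry_out(slide=[[0,0,0],[0,0,0],[0,0,0],[0,0,0],[0,0,0],[0,0,0],[0,0,0],[0,0,0],[0,0,0],[0,0,0]], dr=[[0,0,0],[0,0,0],[0,0,0],[0,0,0],[0,0,0],[0,0,0],[0,0,0],[0,0,0],[0,0,0],[0,0,0]], gripper=[20,20,20,20,20,20,20,20,20,20], newtons=15)

```text
clock: 6.88
eef_pos: [489.4, 20.5, 340.4]
eef_rot: [2.902, 0.0, 1.512]
wrist_force: [-0.3, 0.2, -0.6]
finger_gap: 30.7
finger_force: 0.0
```

Emit:
carry_out(slide=[[0,0,0],[0,0,0],[0,0,0],[0,0,0],[0,0,0],[0,0,0]], dr=[[0,0,0],[0,0,0],[0,0,0],[0,0,0],[0,0,0],[0,0,0]], gripper=[0,0,0,0,0,0], newtons=25)

```text
clock: 7.38
eef_pos: [489.4, 20.5, 340.4]
eef_rot: [2.902, 0.0, 1.512]
wrist_force: [-1.3, 0.9, 0.1]
finger_gap: 27.4
finger_force: 25.0
```

Emit:
carry_out(slide=[[0.016,-0.001,0.0035],[0.0325,-0.002,0.007],[0.049,-0.003,0.0103],[0.0654,-0.004,0.0136],[0.082,-0.005,0.0163],[0.0985,-0.006,0.019],[0.115,-0.007,0.0216],[0.1314,-0.008,0.0242],[0.1314,-0.008,0.0242]], dr=[[0.0001,0.0019,0],[0.0002,0.0038,0],[0.0003,0.0057,0],[0.0005,0.0076,0],[0.0006,0.0095,0],[0.0007,0.0114,0],[0.0008,0.0133,0],[0.0009,0.0152,0],[0.0009,0.0152,0]], gripper=[0,0,0,0,0,0,0,0,0])

```text
clock: 8.13
eef_pos: [523.1, 18.3, 346.6]
eef_rot: [2.998, 0.0, 1.512]
wrist_force: [-2.4, 0.1, 5.8]
finger_gap: 27.5
finger_force: 25.0
```

Emit:
carry_out(slide=[[0.0165,-0.001,0.002],[0.033,-0.002,0.0038],[0.05,-0.003,0.0057],[0.0665,-0.0041,0.0076],[0.1,-0.006,0.01],[0.1333,-0.0082,0.0122],[0.167,-0.0102,0.013],[0.2002,-0.0123,0.0137],[0.2002,-0.0123,0.0137],[0.2002,-0.0123,0.0137]], dr=[[0.0001,0.0019,0],[0.0002,0.0038,0],[0.0004,0.0057,0],[0.0005,0.0076,0],[0.0007,0.0114,0],[0.001,0.0152,0],[0.0012,0.019,0],[0.0014,0.0229,0],[0.0014,0.0229,0],[0.0014,0.0229,0]], gripper=[0,0,0,0,0,0,0,0,0,0])

```text
clock: 8.97
eef_pos: [573.2, 15.2, 350.1]
eef_rot: [3.141, 0.0, 1.512]
wrist_force: [0.8, -1.8, 5.6]
finger_gap: 27.4
finger_force: 25.0
```

```bash
cat > chk.py <<'E'
import sys
from h import *
k=sys.argv[1]
s=read_state();print(s["clock"],s["eef_pos"],s["eef_rot"],s["wrist_force"],s["moment"])
p=np.load("p.npy");p[3]=0
o=np.zeros((600,800,3),np.uint8)
for n in("side","top"):
    im=cv2.resize(camera(n)[:,:,::-1],None,fx=2,fy=2)
    for y in(225,-225):
        h=cv2.convexHull(proj(n,bw(p,torus(y))).astype(np.float32)*2).astype(int);cv2.polylines(im,[h],1,(0,255,0))
    cv2.circle(im,tuple((proj(n,bw(p,foot(1.815)))[0]*2).astype(int)),2,(255,255,0),-1)
    if n=="side": o[:,:330]=cv2.resize(im[90:750,400:763],(330,600))
    else: o[:211,335:]=cv2.resize(im[260:560,140:800],(465,211))
cv2.imwrite(f"pics/{k}.png",o)
E
python3 chk.py e
```

```text
8.9667 [573.24246656  15.20852419 350.06102255] [3.14105281e+00 1.38054055e-04 1.51224703e+00] [ 0.7554924  -1.75235118  5.63511533] [-0.34854156 -0.04698665  0.00550829]
```

View pics/e.png

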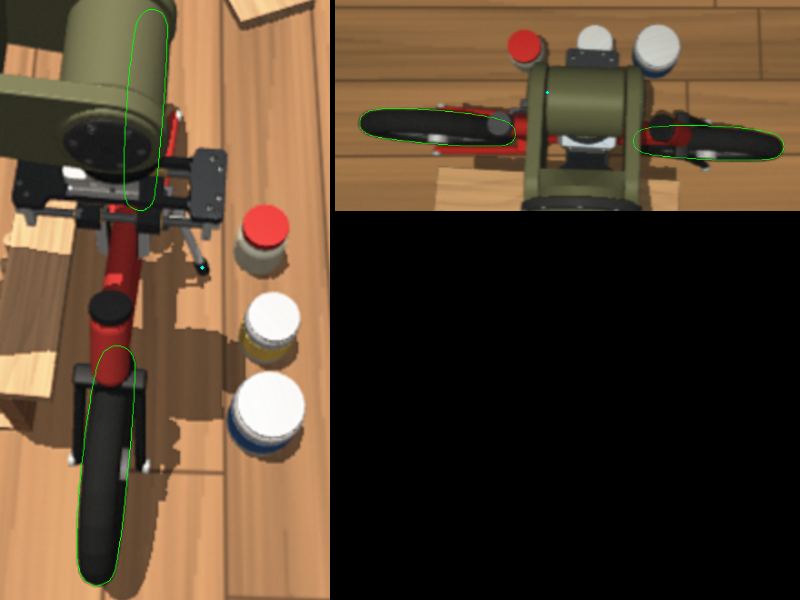

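```bash
cat > lean.py <<'E'
from h import *
p0=np.load("p.npy");p0[3]=0
D=[]
for n,y,ax,rng in(("side",-225,1,range(318,362,3)),("top",225,0,range(92,140,3)),("top",-225,0,range(352,382,3))):
    im=camera(n).astype(int); q=proj(n,bw(p0,torus(y)))
    h=cv2.convexHull(q.astype(np.float32)).reshape(-1,2)
    for r in rng:
        c=1-ax; sel=q[abs(q[:,ax]-r)<1.5][:,c]; lo,hi=sel.min(),sel.max()
        line=(im[r] if ax==1 else im[:,r]).max(1)
        mid=int((lo+hi)/2); d=line>75
        a_=mid
        while not d[a_] and a_>lo-12: a_-=1
        b_=mid
        while not d[b_] and b_<hi+12: b_+=1
        if abs(a_+.5-lo)<5: D.append((n,y,ax,r,"min",a_+.5))
        if abs(b_-.5-hi)<5: D.append((n,y,ax,r,"max",b_-.5))
def res(v):
    p=np.array([v[0],p0[1],v[1],v[2]]); Q={k:proj(k[0],bw(p,torus(k[1]))) for k in{d[:2] for d in D}}; out=[]
    for n,y,ax,r,f,val in D:
        q=Q[n,y]; s=q[abs(q[:,ax]-r)<1.5][:,1-ax]; out.append(getattr(s,f)()-val)
    return np.array(out)
s=least_squares(res,[p0[0],p0[2],0],x_scale=[5,.05,.05],loss='soft_l1',diff_step=2e-3,bounds=([550,-.2,-.2],[600,.1,.2]))
J=s.jac;print(len(D),s.x,"rms",np.sqrt((s.fun**2).mean()),"sd",np.sqrt(np.diag(np.linalg.inv(J.T@J))))
for L in(-.04,-.03,-.02,-.01,0,.01,.02,.03,.04):
    t=least_squares(lambda v:res([v[0],v[1],L]),[s.x[0],s.x[1]],x_scale=[5,.05],diff_step=1e-4);print(L,t.x,round(t.cost,2))
st=read_state();print(st["clock"],st["eef_pos"],st["wrist_force"])
E
python3 lean.py
```

```text
76 [ 5.74165109e+02 -6.20451308e-02  3.25066993e-05] rms 0.5003780969303371 sd [0.62666992 0.00100969 0.00364037]
-0.04 [ 5.67970342e+02 -6.05490742e-02] 84.57
-0.03 [ 5.69511025e+02 -6.09298593e-02] 52.25
-0.02 [ 5.71059649e+02 -6.12633580e-02] 28.84
-0.01 [ 5.72608038e+02 -6.17077247e-02] 14.5
0 [ 5.74151277e+02 -6.21256237e-02] 9.51
0.01 [ 5.75705621e+02 -6.25450154e-02] 13.99
0.02 [ 5.77254478e+02 -6.29439457e-02] 27.51
0.03 [ 5.78805695e+02 -6.33853088e-02] 50.67
0.04 [ 5.80354110e+02 -6.38249792e-02] 82.82
9.2167 [572.69567779  15.25643812 350.07808869] [ 0.21612066 -1.33328005  5.11161647]
```

Emit:
carry_out(slide=[[0,0,0],[0,0,0],[0,0,0],[0,0,0],[0,0,0],[0,0,0]], dr=[[0,0,0],[0,0,0],[0,0,0],[0,0,0],[0,0,0],[0,0,0]], gripper=[0,0,0,0,0,0])

```text
clock: 9.72
eef_pos: [572.5, 15.2, 350.1]
eef_rot: [3.141, 0.0, 1.512]
wrist_force: [-0.4, -1.4, 4.6]
finger_gap: 27.3
finger_force: 25.0
```

```bash
python3 -c "
from cell import *
s=read_state();print(s['eef_pos'],s['wrist_force'],s['qd'].round(4));print(sign_off())"
```

```text
[572.53991521  15.24655758 350.0949881 ] [-0.3501467  -1.39720054  4.63291762] [-0.0003 -0.0007  0.0005  0.0001 -0.0003  0.0016]
the job is handed in; nothing more can be done
None
```

The kickstand snapped down to its stop and the job is handed in: the bike is held by its top tube, plumb to within about 0.005 rad by the camera fit and still, clear of the rail with the foot off the bench; both wheels are taken as on the bench from about 5 N of downward push, and the tins and jar were not touched.

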